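Unclip the misting head and click it onto the pump

ROBOT

A 6-joint arm with a two-finger parallel gripper is mounted at the origin on the work surface. World frame = base frame: x ahead of the robot, y to its left, z up, the work surface at z = 0. Lengths are in m, angles in rad, forces in N, time in s.
With the tool pointing down it reaches from about 0.35 to 0.975 m from the base axis. Payload 4.9 kg.
Tool frame: the origin (TCP) lies at the very end of the fingers, on their centre line; the grasp point (between the pads) lies 19 mm behind it; z points along the fingers, y is the line along which they close (so a half turn about z gives the same grasp; the last joint's range is limited). The gripper opens to 85 mm and grips with 20 to 120 N. Pads are 22 mm wide; open, the fingers measure 114 mm over their backs; the gripper's body (76 mm by 85 mm) begins 54 mm behind the grasp point. The pads swing forward as they close: fully open they stand 13 mm farther back than shut.
Start: joints at [-1.341, 0.053, 1.613, -0, 1.476, -0.119], TCP at [0.214, -0.587, 0.231] pointing down, gripper open.
Joint ranges: [-3.01, 3.01], [-1.01, 2.22], [0.06, 2.58], [-1.02, 4.17], [0.09, 2.62], [-3.14, 3.14]. Speed limits (rad/s): [2.57, 2.57, 3.14, 3.14, 3.14, 3.14].

INTERFACE

Orientations are given as a rotation vector (axis times angle).
In Python, from station import * gives the robot as it stands.
- The arm moves only by the shell command python3 -m crank 'ROWS' [OPENING] [FORCE]. ROWS is JSON, a list of rows, each an object with "offset": the shift along the tool's x, y, z in m, a list of three; "twist": the turn, a rotation vector about the tool's x, y, z in degrees, a list of three. In form: [{"offset": [x, y, z], "twist": [rx, ry, rz]}, ...]. A call has 1 to 20 rows; each row is the pose to reach, as a shift and turn from the pose commanded when the call began, along the tool's axes at that moment; what a row does not reach only later rows make up. A row lasts 1/8 s, in which the tool goes at most 62.5 mm and 10.7 degrees, less where a joint would pass 70% of its speed; a pose out of reach is approached as far as the arm can. A call with a gripper value outside its range is refused whole. OPENING is the opening, from 0 (shut) to 1 (fully open), set as the call begins (- or left out, the last holds). The fingers move at their own pace and stop on an object; FORCE is the grip in N (left out, the last holds). Time passes only in rows, so rows that repeat a pose let the fingers close. It gives the time, the measured TCP pose, the force, the opening and the grip force at its end, in the units of the state.
- get_obs(): the state, without advancing time (a new reading comes with each control period).
- get_image(name): name is "scene" or "top"; returns the picture (480x640x3 uint8, red, green, blue); there is no depth.
- get_calibration(name): a dict with "intrinsics" (3x3 intrinsics, pixels), "world_from_camera" (4x4, takes a point from camera to world coordinates). Camera axes: x right, y up, looking along -z (the intrinsics and any distortion apply to the point x, -y, -z); pixel columns grow to the right and rows downward; lengths in m; the calibration is good to about 2 mm. A picture is of the moment at which its call begins. get_calibration takes no time and is no camera call.
- finish_job(): hands the job in; it is judged then, once.
Trained networks look in the newest picture that a camera, given by its name, has taken for a name from the list of things; names that differ only in an ending like _2 or _b are one class to them, and where a whole thing is asked for, a point or a joint stands for the part that bears it (a point fixed in the world has none). Each returns a list of dicts, best first, with "confidence" (0 to 1); they miss things now and then, are a little off and sometimes report something else, mostly with a low value. They report only what shows in the picture. A call takes as long as a camera call. They do not tell look-alikes from the thing itself.
- cut_out(query, camera): "region" (480x640 bool, what is visible of it) and "rect" ([centre column, centre row, width, height] in pixels, round what is visible of it).
The state is a dict: "t": time; "q": joint angles; "dq": joint speeds; "effort": joint torques, N m; "tool_pos": TCP position; "tool_rot": TCP orientation; "contact_force": force on the tool from outside, world axes, zero at the start; "wrist_torque": the same for the moment, N m; "opening": finger opening in m; "grip_force": force on a finger pad.
Only numpy, scipy, OpenCV 4.12 (cv2) and the standard library are available. Lean on these libraries where they do the work, as an engineer would, in place of code of your own. Each camera call takes 0.05 s, during which the arm holds its last target. There are 200 camera calls.

TASK

The white misting head is dry: hold its side release button in while you pull it straight up off the wooden drying block, then set it upright on the spigot of the grey misting pump, pushed fully home so that its catch has clicked in and the button has sprung back out. Pull and push gently (a stuck clip means the button is not in: do not force it), and leave everything else on the ledge where it is.

Things in the scene. Friction and masses are not known exactly. Their poses are not given: they have to be found in the camera images.
- head: White misting head, upright, first clipped on the drying block. Body 31 (x) x 42 (y) x 56 mm tall, round cap to 66 mm; a brass nozzle 60 mm up points to its +x. 60 to 130 g. Origin: centre of underside, z up. Below is a 21 x 21 mm cavity 39 mm deep, 1.5 mm play on a spigot; any yaw on it is fine. Grip across y, 36 mm up: the fingers squeeze the button against the flat +y face.
- release_face (a point): Centre of the outer face of the head's release button: a grey pad 16 mm wide (x), 20 mm tall on the head's -y side, 36 mm above the underside. 28 mm from the head's axis when out, 21 mm when fully in, flush with the -y face (42 mm over both faces). The catch inside the head moves with it.
- release (a joint): How far the button is in: 0 m out, 0.007 m fully in; spring 1 to 6 N. The head comes off a spigot only with it 0.006 m or more in. With it held in, the head slides on freely; on letting go, the pump's washer may lift it 2 mm, the catch half in (button 2 to 3 mm in): press down on the cap, about 10 N, until it clicks (button back at 0). Pushed on with the button out, it clicks at under 20 N.
- dock: Drying block of pale wood, 90 x 90 x 39 mm, fixed. On its axis an aluminium flange (44 mm across, its top 45 mm above the ledge: the head's underside sits there) and an upright spigot 18 mm thick, 35 mm tall, with a domed end. Origin: centre of underside, z up.
- pump: Grey misting pump, 120 (x) x 100 (y) x 46 mm, fixed; gauge and black stub on its -x side. On its axis an identical flange and spigot on a screw collar; flange top 60 mm above the origin, give or take 5 mm, not reported: find the seat by feel. On it a springy rubber washer, 4 mm proud, resists (0.5 N, 10 N when flat); the catch clicks 2 mm off the flange (6 N). Origin: centre of underside.
- trays: The stack of three teal plastic feeder trays, 150 x 110 x 90 (mm). A bystander: leave alone.
- spoon: A stainless spoon, lying flat, 170 long (mm). A bystander: leave alone.
- jar: A glass jar with a twist lid, 72 across, 100 tall (mm). A bystander: leave alone.
- cork_tube: A cork bark tube lying on its side, 68 across, 150 long (mm). A bystander: leave alone.
- slate: A grey slate basking tile, 100 x 160 x 12 (mm). A bystander: leave alone.
- cup: A small white ceramic feeding bowl, 56 across, 28 tall (mm). A bystander: leave alone.
- puck: A black round thermometer puck, 52 across, 16 tall (mm). A bystander: leave alone.
Mind the look-alikes: they are no part of the job. Of the things shaped like the head, the white one is meant. What is shaped like the pump but blue is not meant.

How it is judged:
By the outcome, as a careful person would: the job done as asked, in the order asked, and still so for the second after the job is handed in, with the robot touching nothing.
It also fails if it takes over 64 s, if anything falls off the work surface, if the arm or the gripper's body presses on something with over 40 N, if the wrist force passes 120 N, or if a joint passes its speed limit or range.

## Working session

There is one attempt and no reset: what is moved stays moved. The work goes in short steps, Python scripts to look and compute and a shell command to move; the robot and the scene stay as the last step left them, time stands still between calls to the robot, and variables do not carry over. Pictures are saved under pics/ and viewed, at most 10 in all, crops included, and the job is handed in when it is done.

```bash
ls; mkdir -p pics; cat > h.py <<'E'
from station import *
import numpy as np, cv2
from scipy.spatial.transform import Rotation as R
def snap(n,f):
    im=get_image(n); cv2.imwrite('pics/'+f,im[:,:,::-1]); return im
E
python3 - <<'E'
from h import *
for n in("scene","top"):
    snap(n,n+'0.png'); c=get_calibration(n); print(n,c)
    for q in("head","release_face","dock","pump"):
        for d in cut_out(q,n)[:4]: print(q,np.round(d["rect"],0),round(d["confidence"],2))
print(get_obs())
E
```

```text
pics
scene {'intrinsics': array([[472.74493773,   0.        , 332.47480245],
       [  0.        , 472.74493773, 235.33260148],
       [  0.        ,   0.        ,   1.        ]]), 'world_from_camera': array([[ 0.03495923, -0.78712876,  0.61579718,  1.11948053],
       [ 0.99938573,  0.02904512, -0.01960955, -0.03504434],
       [-0.00245066,  0.61610446,  0.78766065,  0.79345743],
       [ 0.        ,  0.        ,  0.        ,  1.        ]])}
head [416. 178.  30.  31.] 0.96
head [420. 208.  26.  34.] 0.83
head [164. 344.  96.  55.] 0.5
release_face [425. 186.   2.  10.] 0.57
release_face [408. 205.   6.  10.] 0.53
release_face [416. 229.  48.  44.] 0.44
dock [417. 228.  49.  44.] 0.62
pump [242. 259.  61.  64.] 0.86
pump [189. 201.  61.  57.] 0.57
top {'intrinsics': array([[591.90104213,   0.        , 316.67625776],
       [  0.        , 591.90104213, 226.73404617],
       [  0.        ,   0.        ,   1.        ]]), 'world_from_camera': array([[ 0.02998142,  0.99644617, -0.07871566,  0.48622431],
       [-0.99933919,  0.02826293, -0.02285591, -0.03066663],
       [-0.02054994,  0.
[... 233 characters left out ...]
[409. 244.  52.  65.] 0.76
{'t': 0.5, 'q': array([-1.34103518e+00,  5.27318965e-02,  1.61297819e+00, -1.01696442e-05,
        1.47603279e+00, -1.19028506e-01]), 'dq': array([ 0.00091464,  0.00025512, -0.00228951,  0.00109053, -0.00036745,
       -0.00034911]), 'effort': array([-6.77167955e-04, -3.93217564e+01, -3.70029759e+01, -1.51608683e-04,
        1.31401175e-03,  1.26390444e-05]), 'tool_pos': array([ 0.21356712, -0.58731301,  0.23123702]), 'tool_rot': array([-3.09379267e+00, -5.45080142e-01,  2.89356101e-05]), 'contact_force': array([-0.22745861, -0.29084209, -0.27662048]), 'wrist_torque': array([-0.02055862,  0.01121066,  0.00653647]), 'grip_force': 0.0, 'opening': 0.08508378553302476}
```

View pics/scene0.png

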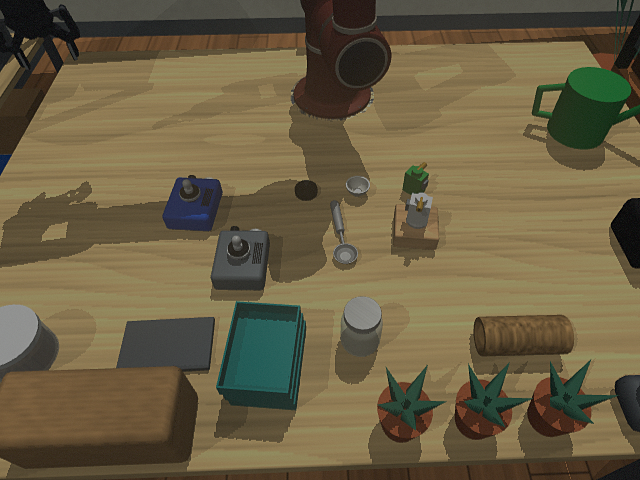

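View pics/top0.png

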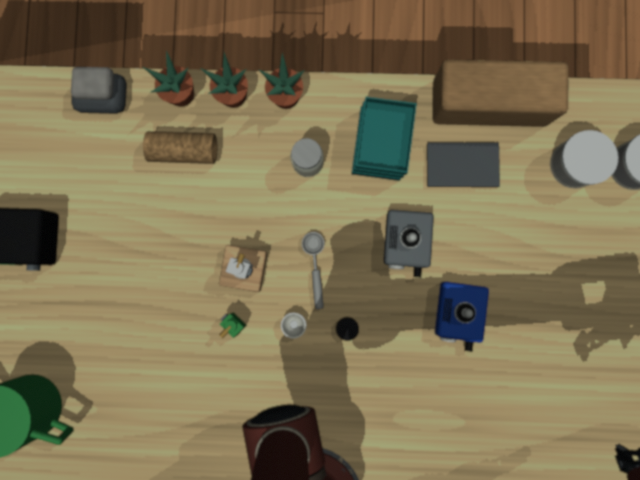

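The white head sits on the wooden block, at scene (420,208) and top (240,266). Its look-alike is the green head at scene (416,178), top (232,325). The grey pump is at scene (242,259), top (409,240), and its look-alike is blue, at scene (190,203), top (462,312). I choose the white head and the grey pump, and I'll check them in one close crop.

```bash
python3 - <<'E'
import cv2,numpy as np
s=cv2.imread('pics/scene0.png');t=cv2.imread('pics/top0.png')
def c(im,x,y,w=50,h=37): return cv2.resize(im[y-h//2:y-h//2+h,x-w//2:x-w//2+w],(400,296),interpolation=cv2.INTER_CUBIC)
def g(im,x,y,w=80,h=59): return c(im,x,y,w,h)
cv2.imwrite('pics/crop1.png',np.vstack([np.hstack([c(s,420,210),c(t,240,266)]),np.hstack([g(s,242,255),g(t,409,242)])]))
E
```

```text
(no output)
```

View pics/crop1.png

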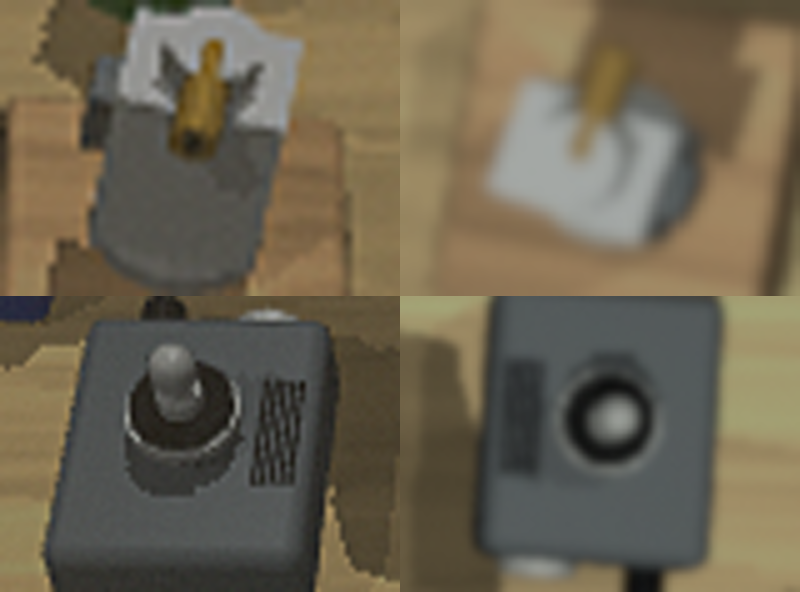

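The crop shows the white head with its brass nozzle at +x, towards the scene camera, and its grey button at the left (-y). The clipped head is turned by about -18°. The grey pump's spigot shows clearly at scene (238,246), top (411,237). Next I fit the corners seen in both views.

```bash
cat >> h.py <<'E'
def proj(n,P,C={}):
    if n not in C: C[n]=get_calibration(n)
    c=C[n]; T=np.linalg.inv(c["world_from_camera"]); p=np.atleast_2d(P)@T[:3,:3].T+T[:3,3]
    p=p*[1,-1,-1]; q=p@c["intrinsics"].T; return q[:,:2]/q[:,2:]
E
python3 - <<'E'
from h import *
from scipy.optimize import least_squares as L
t=np.array([[525,80],[485,190],[640,245]])
t=(t-[400,0]-.0)/8+[215,248]-.5
s=np.array([[118,103],[283,130],[300,42],[137,10]])/8+[395,192]-.5
c=np.array([[1,1],[-1,1],[-1,-1]])*[.0155,.021]      # top corners
cs=np.array([[1,-1],[1,1],[-1,1],[-1,-1]])*[.0155,.021]
def pts(v,c):
    a=v[3]; Rm=np.array([[np.cos(a),-np.sin(a)],[np.sin(a),np.cos(a)]])
    return np.c_[c@Rm.T+v[:2],np.full(len(c),v[2])]
f=lambda v:np.r_[(proj("top",pts(v,c))-t).ravel(),(proj("scene",pts(v,cs))-s).ravel()]
r=L(f,[.43,.12,.1,-.3]);print("head top",r.x,np.degrees(r.x[3]));print(r.fun.round(1))
for nm,a,b in(("flange",(610.5,420),(183,408)),("dome",(610,418),(170,352))):
    ta=(np.array(a)-[400,296])/5+[369,213]-.5; sa=(np.array(b)-[0,296])/5+[202,226]-.5
    r=L(lambda v:np.r_[proj("top",v)[0]-ta,proj("scene",v)[0]-sa],[.45,-.17,.07]);print(nm,r.x,r.fun.round(1))
E
```

```text
head top [ 0.49343765  0.15970459  0.09706602 -0.28980975] -16.604875681707053
[-0.4 -0.2 -0.2  0.3 -0.4 -0.2 -0.6 -0.3  0.1  0.3 -0.  -0.  -0.5  0.1]
flange [ 0.56884388 -0.2012195   0.05828613] [-0.5  0.  -0.5  0. ]
dome [ 0.56774641 -0.19880571  0.09216742] [ 0.7 -0.1  0.6 -0. ]
```

```bash
cat >> h.py <<'E'
def go(x,y,z,yaw):
    "offset/twist (tool axes) from here to TCP x,y,z with tool x at yaw (deg), tool down"
    o=get_obs(); A=R.from_rotvec(o["tool_rot"]); B=R.from_euler('z',yaw,degrees=True)*R.from_euler('x',180,degrees=True)
    print("offset",A.inv().apply(np.array([x,y,z])-o["tool_pos"]).round(4),"twist",(A.inv()*B).as_rotvec(degrees=True).round(1),"t",round(o["t"],2))
E
python3 -c "
from h import *
go(.4935,.1597,.17,-16.6)"
```

```text
offset [ 0.5184 -0.6064  0.0613] twist [-0.   0.  36.6] t 0.5
```

```bash
python3 -m crank '[{"offset":[0.015,-0.018,0],"twist":[0,0,1]},{"offset":[0.045,-0.053,0],"twist":[0,0,3]},{"offset":[0.08,-0.094,0],"twist":[0,0,5.5]},{"offset":[0.115,-0.135,0.005],"twist":[0,0,8]},{"offset":[0.15,-0.176,0.01],"twist":[0,0,10.5]},{"offset":[0.185,-0.217,0.015],"twist":[0,0,13]},{"offset":[0.22,-0.258,0.02],"twist":[0,0,15.5]},{"offset":[0.255,-0.299,0.02],"twist":[0,0,18]},{"offset":[0.29,-0.34,0.03],"twist":[0,0,20.5]},{"offset":[0.325,-0.38,0.03],"twist":[0,0,23]},{"offset":[0.36,-0.421,0.04],"twist":[0,0,25.5]},{"offset":[0.395,-0.462,0.04],"twist":[0,0,28]},{"offset":[0.43,-0.503,0.05],"twist":[0,0,30.5]},{"offset":[0.465,-0.544,0.055],"twist":[0,0,33]},{"offset":[0.495,-0.58,0.061],"twist":[0,0,35]},{"offset":[0.513,-0.6,0.061],"twist":[0,0,36.3]},{"offset":[0.5184,-0.6064,0.061],"twist":[0,0,36.6]},{"offset":[0.5184,-0.6064,0.061],"twist":[0,0,36.6]}]' 1 30
python3 - <<'E'
from h import *
s=snap("scene","s1.png");t=snap("top","t1.png")
go(.4935,.1597,.060,-16.6)
def c(im,x,y,w=100,h=74): return cv2.resize(im[y-h//2:y-h//2+h,x-w//2:x-w//2+w],(400,296),interpolation=cv2.INTER_CUBIC)
cv2.imwrite('pics/c2.png',np.hstack([c(s,420,195),c(t,240,266)])[:,:,::-1])
E
```

```text
t: 2.75
tool_pos: [0.4935, 0.1595, 0.1704]
tool_rot: [3.108, -0.453, -0.0]
contact_force: [0.7, -0.8, -0.4]
opening: 0.0852
grip_force: 0.0
offset [-0.0002 -0.0009  0.1104] twist [ 0.  -0.  -0.1] t 2.85
```

View pics/c2.png

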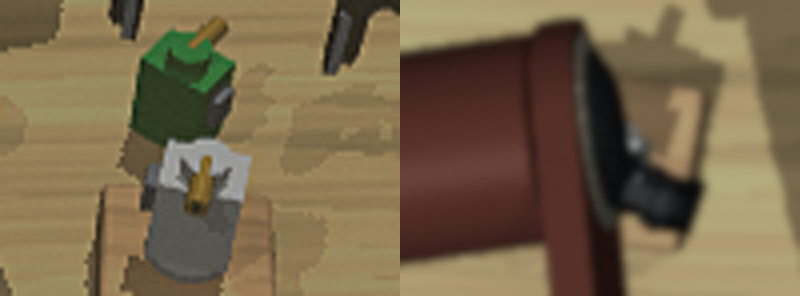

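Scene crop: the open fingers straddle the white head's column, with tips at scene (402,167) and (454,175). The green head stands behind at about (416,178), clear of the fingers. I'm going down slowly.

```bash
python3 -m crank '[{"offset":[0,-0.001,0.015],"twist":[0,0,0]},{"offset":[0,-0.001,0.035],"twist":[0,0,0]},{"offset":[0,-0.001,0.055],"twist":[0,0,0]},{"offset":[0,-0.001,0.075],"twist":[0,0,0]},{"offset":[0,-0.001,0.09],"twist":[0,0,0]},{"offset":[0,-0.001,0.102],"twist":[0,0,0]},{"offset":[0,-0.001,0.11],"twist":[0,0,0]},{"offset":[0,-0.001,0.11],"twist":[0,0,0]}]'
python3 - <<'E'
from h import *
s=snap("scene","s2.png")
o=get_obs();print(o["tool_pos"],o["contact_force"])
def c(im,x,y,w=100,h=74): return cv2.resize(im[y-h//2:y-h//2+h,x-w//2:x-w//2+w],(800,592),interpolation=cv2.INTER_CUBIC)
cv2.imwrite('pics/c3.png',c(s,420,200)[:,:,::-1])
E
```

```text
t: 3.85
tool_pos: [0.4935, 0.1606, 0.0598]
tool_rot: [3.108, -0.454, -0.001]
contact_force: [0.5, 0.4, 0.2]
opening: 0.0856
grip_force: 0.0
[0.49401569 0.16068882 0.06043274] [ 0.48719531 -0.28906645  0.39095148]
```

View pics/c3.png

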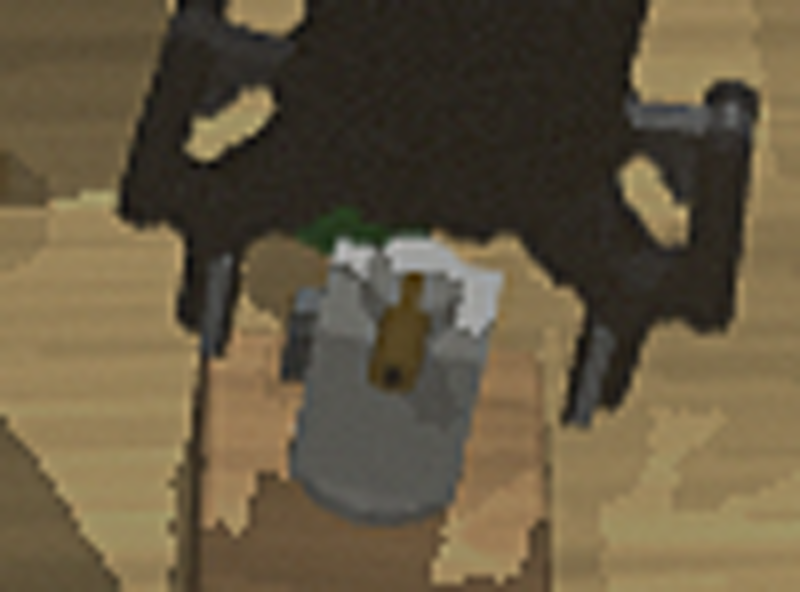

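```bash
python3 - <<'E'
from h import *
p=lambda v:((proj("scene",v)+.5-[370,163])*8).round(0).tolist()
a=np.radians(-16.6);ey=np.array([-np.sin(a),np.cos(a),0]);ex=np.array([np.cos(a),np.sin(a),0])
o=get_obs()["tool_pos"]
for dz in(0,.013):
    c=o+[0,0,dz]; print("tips",p(np.array([c-ey*.0425+ex*.011,c-ey*.0425-ex*.011,c+ey*.0425+ex*.011,c+ey*.0425-ex*.011])))
h=np.array([.4935,.1597,.045]); 
b=h+[0,0,.036]-ey*.028
print("button face corners",p(np.array([b+ex*sx*.008+np.array([0,0,sz*.01]) for sx in(1,-1) for sz in(-1,1)])))
print("front bottom edge",p(np.array([h+ex*.0155-ey*.021,h+ex*.0155+ey*.021])),"front top",p(np.array([h+[0,0,.056]+ex*.0155-ey*.021,h+[0,0,.056]+ex*.0155+ey*.021])))
E
```

```text
tips [[219.0, 401.0], [233.0, 339.0], [553.0, 465.0], [563.0, 401.0]]
tips [[224.0, 368.0], [239.0, 305.0], [562.0, 432.0], [572.0, 367.0]]
button face corners [[278.0, 375.0], [287.0, 322.0], [288.0, 329.0], [297.0, 276.0]]
front bottom edge [[288.0, 468.0], [451.0, 499.0]] front top [[315.0, 322.0], [487.0, 354.0]]
```

The fit matches the picture to about 1 mm: button face at crop (285,350), front edge at (292,465)-(445,500), and fingers centred. I lower 3 mm and close.

```bash
python3 -m crank '[{"offset":[0,0,0.003],"twist":[0,0,0]},{"offset":[0,0,0.003],"twist":[0,0,0]}]'
python3 -m crank '[{"offset":[0,0,0],"twist":[0,0,0]},{"offset":[0,0,0],"twist":[0,0,0]},{"offset":[0,0,0],"twist":[0,0,0]},{"offset":[0,0,0],"twist":[0,0,0]},{"offset":[0,0,0],"twist":[0,0,0]},{"offset":[0,0,0],"twist":[0,0,0]},{"offset":[0,0,0],"twist":[0,0,0]},{"offset":[0,0,0],"twist":[0,0,0]}]' 0 40
```

```text
t: 4.15
tool_pos: [0.494, 0.1607, 0.0576]
tool_rot: [-3.108, 0.454, -0.001]
contact_force: [-0.1, -0.8, 0.9]
opening: 0.0854
grip_force: 0.0
t: 5.15
tool_pos: [0.4945, 0.1609, 0.058]
tool_rot: [-3.108, 0.454, -0.002]
contact_force: [0.2, 2.1, 5.9]
opening: 0.0414
grip_force: 43.7
```

Opening is 41 mm, so the button is flush. I pull up gently and watch the force.

```bash
python3 -m crank '[{"offset":[0,0,-0.001],"twist":[0,0,0]},{"offset":[0,0,-0.002],"twist":[0,0,0]},{"offset":[0,0,-0.004],"twist":[0,0,0]}]'
python3 -m crank '[{"offset":[0,0,-0.002],"twist":[0,0,0]},{"offset":[0,0,-0.004],"twist":[0,0,0]},{"offset":[0,0,-0.006],"twist":[0,0,0]}]'
```

```text
t: 5.52
tool_pos: [0.4927, 0.1603, 0.0602]
tool_rot: [3.108, -0.454, -0.004]
contact_force: [-0.0, -0.3, -1.7]
opening: 0.0416
grip_force: 43.1
t: 5.9
tool_pos: [0.4938, 0.1607, 0.0674]
tool_rot: [3.109, -0.454, -0.0]
contact_force: [0.4, -0.8, 0.2]
opening: 0.0419
grip_force: 43.1
```

```bash
python3 -m crank '[{"offset":[0,0,-0.005],"twist":[0,0,0]},{"offset":[0,0,-0.012],"twist":[0,0,0]},{"offset":[0,0,-0.02],"twist":[0,0,0]},{"offset":[0,0,-0.03],"twist":[0,0,0]},{"offset":[0,0,-0.045],"twist":[0,0,0]},{"offset":[0,0,-0.065],"twist":[0,0,0]},{"offset":[0,0,-0.08],"twist":[0,0,0]},{"offset":[0,0,-0.09],"twist":[0,0,0]},{"offset":[0,0,-0.09],"twist":[0,0,0]}]'
python3 - <<'E'
from h import *
s=snap("scene","s3.png")
go(.5683,-.2000,.157,-16.6)
def c(im,x,y,w=140,h=104): return cv2.resize(im[y-h//2:y-h//2+h,x-w//2:x-w//2+w],(800,592),interpolation=cv2.INTER_CUBIC)
cv2.imwrite('pics/c4.png',c(s,420,180)[:,:,::-1])
E
```

```text
t: 7.02
tool_pos: [0.4944, 0.1608, 0.1583]
tool_rot: [-3.108, 0.454, -0.003]
contact_force: [-0.2, -0.3, -1.8]
opening: 0.0416
grip_force: 43.1
offset [0.1745 0.3244 0.0004] twist [-0. -0. -0.] t 7.08
```

View pics/c4.png

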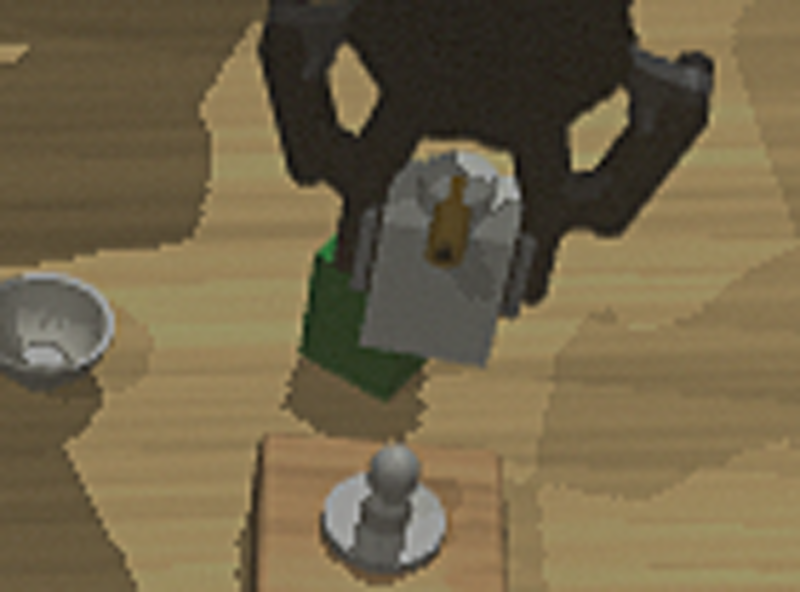

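The head is off the block, held upright with its nozzle forward. The bare dock spigot shows at scene (419,209). I carry the head over to the pump.

```bash
python3 -m crank '[{"offset":[0.007,0.013,0],"twist":[0,0,0]},{"offset":[0.022,0.04,0],"twist":[0,0,0]},{"offset":[0.042,0.078,0],"twist":[0,0,0]},{"offset":[0.065,0.12,0],"twist":[0,0,0]},{"offset":[0.088,0.163,0],"twist":[0,0,0]},{"offset":[0.11,0.205,0],"twist":[0,0,0]},{"offset":[0.132,0.245,0],"twist":[0,0,0]},{"offset":[0.15,0.28,0],"twist":[0,0,0]},{"offset":[0.165,0.306,0],"twist":[0,0,0]},{"offset":[0.172,0.32,0],"twist":[0,0,0]},{"offset":[0.1745,0.3245,0],"twist":[0,0,0]},{"offset":[0.1745,0.3245,0],"twist":[0,0,0]}]'
python3 - <<'E'
from h import *
from scipy.optimize import least_squares as L
s=snap("scene","s4.png");t=snap("top","t4.png");print(get_obs()["tool_pos"],get_obs()["contact_force"])
def c(im,x,y,w=100,h=148): return cv2.resize(im[y-h//2:y-h//2+h,x-w//2:x-w//2+w],(400,592),interpolation=cv2.INTER_CUBIC)
cv2.imwrite('pics/c5.png',np.hstack([c(s,240,215),c(t,245,270)])[:,:,::-1])
def onz(n,px,z):return L(lambda v:proj(n,np.r_[v,z])[0]-px,[.5,0]).x.round(4)
d=np.array([384,520])/5.714+[350,128]-.5
print("dock flange scene",onz("scene",d,.045),"dome",onz("scene",np.array([395,465])/5.714+[350,128]-.5,.075))
f=np.array([183,112])/5+[202,226]-.5; ft=np.array([210.5,124])/5+[369,213]-.5
for z in(.055,.06,.065): print(z,onz("scene",f,z),onz("top",ft,z))
E
```

```text
t: 8.57
tool_pos: [0.568, -0.1998, 0.157]
tool_rot: [-3.108, 0.453, 0.001]
contact_force: [-0.5, -0.3, -0.9]
opening: 0.0418
grip_force: 43.1
[ 0.56809611 -0.19924048  0.15718474] [-0.58332784 -0.07419787 -1.50443954]
dock flange scene [0.4966 0.1591] dome [0.4965 0.1588]
0.055 [ 0.5664 -0.2011] [ 0.5692 -0.2027]
0.06 [ 0.5701 -0.2   ] [ 0.5689 -0.2021]
0.065 [ 0.5739 -0.1988] [ 0.5685 -0.2014]
```

View pics/c5.png

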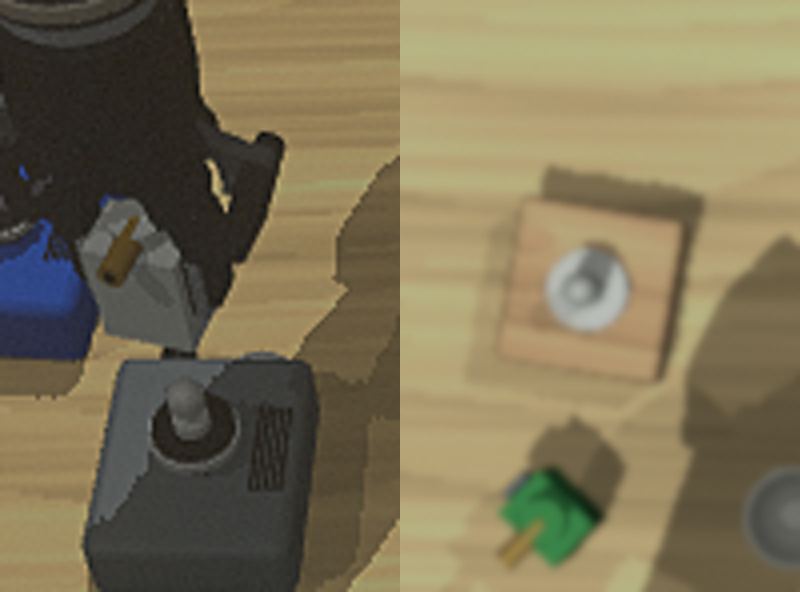

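The head is over the pump. In the scene crop its lower front edge runs (107,330)-(195,350), and the spigot dome is at (187,395). In the top crop the bare dock flange is centred at (587,287). I use these to refine the offset.

```bash
python3 - <<'E'
from h import *
from scipy.optimize import least_squares as L
def onz(n,px,z):return L(lambda v:proj(n,np.r_[v,z])[0]-px,[.5,0]).x.round(4)
dt=np.array([187,287])/4+[195,196]-.5
print("dock top",onz("top",dt,.045),"pump top",onz("top",np.array([210.5,124])/5+[369,213]-.5,.06))
# flange/spigot by circle fit on the images
for n,z,c0,im in(("top",.045,dt,"pics/t4.png"),("top",.06,(410.6,237.3),"pics/top0.png")):
    g=cv2.imread(im,0);x,y=np.round(c0).astype(int);p=cv2.resize(g[y-16:y+16,x-16:x+16],None,fx=8,fy=8,interpolation=cv2.INTER_CUBIC)
    h=cv2.HoughCircles(p,cv2.HOUGH_GRADIENT,1,20,param1=60,param2=15,minRadius=60,maxRadius=100)
    for q in (h[0][:3] if h is not None else []): print(im,q,onz(n,(q[:2]+.5)/8-.5+[x-16,y-16],z))
o=get_obs()["tool_pos"];a=np.radians(-16.6);ey=np.array([-np.sin(a),np.cos(a),0]);ex=np.array([np.cos(a),np.sin(a),0])
h=np.r_[o[:2],o[2]-.0130]
P=np.array([h+ex*.0155-ey*.021,h+ex*.0155+ey*.021])
print("pred edge",((proj("scene",P)+.5-[190,141])*4).round(0).tolist())
E
```

```text
dock top [0.4948 0.1584] pump top [ 0.5689 -0.2021]
pred edge [[109.0, 331.0], [197.0, 349.0]]
```

The held head lies within 1 mm of where it should, and the dock-to-pump transfer gives (0.5683,-0.1998), which is where I am. Going down.

```bash
python3 -m crank '[{"offset":[0,0,0.01],"twist":[0,0,0]},{"offset":[0,0,0.025],"twist":[0,0,0]},{"offset":[0,0,0.035],"twist":[0,0,0]},{"offset":[0,0,0.041],"twist":[0,0,0]},{"offset":[0,0,0.043],"twist":[0,0,0]}]'
python3 -m crank '[{"offset":[0,0,0.002],"twist":[0,0,0]},{"offset":[0,0,0.004],"twist":[0,0,0]},{"offset":[0,0,0.006],"twist":[0,0,0]},{"offset":[0,0,0.008],"twist":[0,0,0]}]'
```

```text
t: 9.3
tool_pos: [0.568, -0.2001, 0.1136]
tool_rot: [-3.108, 0.454, 0.001]
contact_force: [0.1, 0.4, -1.0]
opening: 0.0416
grip_force: 43.1
t: 9.8
tool_pos: [0.5683, -0.2002, 0.1063]
tool_rot: [3.109, -0.454, 0.0]
contact_force: [0.2, -1.0, -1.2]
opening: 0.0415
grip_force: 43.1
```

```bash
python3 -m crank '[{"offset":[0,0,0.002],"twist":[0,0,0]},{"offset":[0,0,0.004],"twist":[0,0,0]},{"offset":[0,0,0.006],"twist":[0,0,0]},{"offset":[0,0,0.008],"twist":[0,0,0]}]'
python3 -m crank '[{"offset":[0,0,0.002],"twist":[0,0,0]},{"offset":[0,0,0.004],"twist":[0,0,0]},{"offset":[0,0,0.006],"twist":[0,0,0]}]'
```

```text
t: 10.3
tool_pos: [0.5682, -0.2002, 0.0982]
tool_rot: [-3.109, 0.454, 0.0]
contact_force: [0.3, 0.6, -1.2]
opening: 0.0419
grip_force: 43.1
t: 10.68
tool_pos: [0.5683, -0.2002, 0.0922]
tool_rot: [-3.109, 0.454, -0.0]
contact_force: [0.2, 0.4, -1.3]
opening: 0.0416
grip_force: 43.1
```

It slides on the spigot with no side force. Next I feel for the washer.

```bash
python3 -m crank '[{"offset":[0,0,0.003],"twist":[0,0,0]},{"offset":[0,0,0.006],"twist":[0,0,0]},{"offset":[0,0,0.008],"twist":[0,0,0]},{"offset":[0,0,0.009],"twist":[0,0,0]}]'
python3 -m crank '[{"offset":[0,0,0.001],"twist":[0,0,0]},{"offset":[0,0,0.002],"twist":[0,0,0]},{"offset":[0,0,0.003],"twist":[0,0,0]}]'
```

```text
t: 11.18
tool_pos: [0.5682, -0.2001, 0.0831]
tool_rot: [-3.109, 0.454, 0.0]
contact_force: [-0.8, -0.3, -1.9]
opening: 0.042
grip_force: 43.1
t: 11.55
tool_pos: [0.5683, -0.2002, 0.0803]
tool_rot: [3.109, -0.454, 0.0]
contact_force: [0.2, 0.1, -1.5]
opening: 0.0412
grip_force: 43.1
```

```bash
python3 -m crank '[{"offset":[0,0,0.001],"twist":[0,0,0]},{"offset":[0,0,0.002],"twist":[0,0,0]},{"offset":[0,0,0.002],"twist":[0,0,0]}]'
```

```text
t: 11.92
tool_pos: [0.5682, -0.2002, 0.0782]
tool_rot: [-3.109, 0.454, 0.0]
contact_force: [-0.7, 0.8, 0.3]
opening: 0.0418
grip_force: 43.1
```

```bash
python3 -m crank '[{"offset":[0,0,0.0005],"twist":[0,0,0]},{"offset":[0,0,0.001],"twist":[0,0,0]},{"offset":[0,0,0.001],"twist":[0,0,0]}]'
python3 -m crank '[{"offset":[0,0,0.0005],"twist":[0,0,0]},{"offset":[0,0,0.001],"twist":[0,0,0]},{"offset":[0,0,0.001],"twist":[0,0,0]}]'
```

```text
t: 12.3
tool_pos: [0.5683, -0.2002, 0.0775]
tool_rot: [3.109, -0.454, 0.0]
contact_force: [-0.4, 0.4, 0.2]
opening: 0.0416
grip_force: 43.1
t: 12.68
tool_pos: [0.5684, -0.2002, 0.0767]
tool_rot: [3.109, -0.454, 0.0]
contact_force: [-1.5, 1.1, 2.5]
opening: 0.0418
grip_force: 43.3
```

```bash
python3 -m crank '[{"offset":[0,0,0.0005],"twist":[0,0,0]},{"offset":[0,0,0.001],"twist":[0,0,0]},{"offset":[0,0,0.001],"twist":[0,0,0]}]'
python3 -m crank '[{"offset":[0,0,0.0005],"twist":[0,0,0]},{"offset":[0,0,0.001],"twist":[0,0,0]},{"offset":[0,0,0.001],"twist":[0,0,0]}]'
```

```text
t: 13.05
tool_pos: [0.5684, -0.2002, 0.0757]
tool_rot: [3.109, -0.454, 0.0]
contact_force: [-1.7, 1.2, 4.7]
opening: 0.0417
grip_force: 43.6
t: 13.42
tool_pos: [0.5684, -0.2002, 0.075]
tool_rot: [3.109, -0.454, 0.0]
contact_force: [-2.3, 1.5, 7.9]
opening: 0.0416
grip_force: 43.8
```

```bash
python3 -m crank '[{"offset":[0,0,0.0005],"twist":[0,0,0]},{"offset":[0,0,0.001],"twist":[0,0,0]},{"offset":[0,0,0.001],"twist":[0,0,0]}]'
```

```text
t: 13.8
tool_pos: [0.5684, -0.2002, 0.0743]
tool_rot: [3.109, -0.454, 0.0]
contact_force: [-3.8, 2.1, 8.7]
opening: 0.0415
grip_force: 44.0
```

```bash
python3 -m crank '[{"offset":[0,0,0.0005],"twist":[0,0,0]},{"offset":[0,0,0.001],"twist":[0,0,0]},{"offset":[0,0,0.001],"twist":[0,0,0]}]'
```

```text
t: 14.18
tool_pos: [0.5684, -0.2003, 0.0739]
tool_rot: [3.109, -0.454, -0.0]
contact_force: [-6.0, 1.9, 11.0]
opening: 0.0414
grip_force: 44.5
```

The washer is flat: 12 N, and the TCP has stopped going down. Release.

```bash
python3 -m crank '[{"offset":[0,0,0],"twist":[0,0,0]},{"offset":[0,0,0],"twist":[0,0,0]},{"offset":[0,0,0],"twist":[0,0,0]},{"offset":[0,0,0],"twist":[0,0,0]},{"offset":[0,0,0],"twist":[0,0,0]},{"offset":[0,0,0],"twist":[0,0,0]}]' 1
python3 -m crank '[{"offset":[0,0,-0.01],"twist":[0,0,0]},{"offset":[0,0,-0.03],"twist":[0,0,0]},{"offset":[0,0,-0.055],"twist":[0,0,0]},{"offset":[0,0,-0.075],"twist":[0,0,0]},{"offset":[0,0,-0.087],"twist":[0,0,0]},{"offset":[0,0,-0.09],"twist":[0,0,0]},{"offset":[0,0,-0.09],"twist":[0,0,0]}]'
python3 - <<'E'
from h import *
s=snap("scene","s5.png");go(.5683,-.2,.145,-16.6)
def c(im,x,y,w=100,h=74): return cv2.resize(im[y-h//2:y-h//2+h,x-w//2:x-w//2+w],(800,592),interpolation=cv2.INTER_CUBIC)
cv2.imwrite('pics/c6.png',c(s,240,240)[:,:,::-1])
E
```

```text
t: 14.92
tool_pos: [0.5683, -0.2002, 0.0723]
tool_rot: [-3.109, 0.454, -0.0]
contact_force: [0.1, 0.3, 0.4]
opening: 0.0853
grip_force: 0.0
t: 15.8
tool_pos: [0.568, -0.2, 0.1618]
tool_rot: [-3.108, 0.454, 0.001]
contact_force: [0.5, 0.3, 0.5]
opening: 0.0854
grip_force: 0.0
offset [ 0.0006 -0.0001  0.0163] twist [-0.   0.1 -0. ] t 15.85
```

View pics/c6.png

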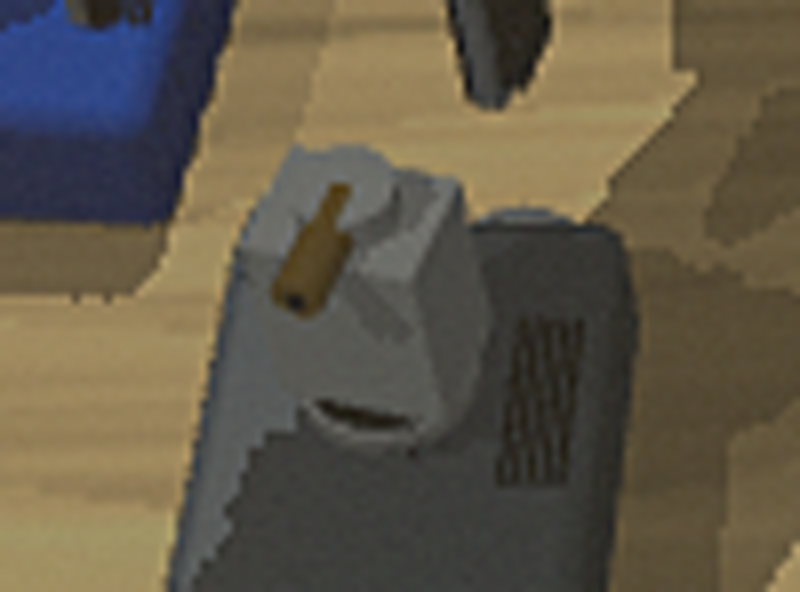

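The head sits on the spigot, but the dark washer shows under it at crop (360,415): half caught, lifted about 2 mm. I shut the fingers and press the cap.

```bash
python3 -m crank '[{"offset":[0,0,0],"twist":[0,0,0]},{"offset":[0,0,0],"twist":[0,0,0]},{"offset":[0,0,0],"twist":[0,0,0]},{"offset":[0,0,0],"twist":[0,0,0]},{"offset":[0,0,0],"twist":[0,0,0]},{"offset":[0,0,0.005],"twist":[0,0,0]},{"offset":[0,0,0.012],"twist":[0,0,0]},{"offset":[0,0,0.02],"twist":[0,0,0]},{"offset":[0,0,0.026],"twist":[0,0,0]},{"offset":[0,0,0.028],"twist":[0,0,0]}]' 0 20
python3 -m crank '[{"offset":[0,0,0.001],"twist":[0,0,0]},{"offset":[0,0,0.002],"twist":[0,0,0]},{"offset":[0,0,0.003],"twist":[0,0,0]},{"offset":[0,0,0.003],"twist":[0,0,0]}]'
```

```text
t: 17.1
tool_pos: [0.5679, -0.2, 0.1334]
tool_rot: [-3.108, 0.454, 0.002]
contact_force: [-0.1, 1.0, 0.3]
opening: -0.0
grip_force: 0.0
t: 17.6
tool_pos: [0.5683, -0.2002, 0.1314]
tool_rot: [3.109, -0.454, 0.0]
contact_force: [-0.4, 0.8, 0.8]
opening: 0.0004
grip_force: 0.0
```

```bash
python3 -m crank '[{"offset":[0,0,0.0005],"twist":[0,0,0]},{"offset":[0,0,0.001],"twist":[0,0,0]},{"offset":[0,0,0.0015],"twist":[0,0,0]},{"offset":[0,0,0.0015],"twist":[0,0,0]}]'
python3 -m crank '[{"offset":[0,0,0.0005],"twist":[0,0,0]},{"offset":[0,0,0.001],"twist":[0,0,0]},{"offset":[0,0,0.001],"twist":[0,0,0]}]'
```

```text
t: 18.1
tool_pos: [0.5682, -0.2002, 0.1297]
tool_rot: [-3.109, 0.454, 0.0]
contact_force: [0.7, 0.3, -0.0]
opening: 0.0001
grip_force: 0.0
t: 18.48
tool_pos: [0.5685, -0.2003, 0.1293]
tool_rot: [3.108, -0.454, 0.001]
contact_force: [0.4, 0.7, 3.3]
opening: -0.0003
grip_force: 1.3
```

```bash
python3 -m crank '[{"offset":[0,0,0.0005],"twist":[0,0,0]},{"offset":[0,0,0.001],"twist":[0,0,0]},{"offset":[0,0,0.001],"twist":[0,0,0]}]'
python3 -m crank '[{"offset":[0,0,0.0005],"twist":[0,0,0]},{"offset":[0,0,0.001],"twist":[0,0,0]},{"offset":[0,0,0.001],"twist":[0,0,0]}]'
```

```text
t: 18.85
tool_pos: [0.5687, -0.2004, 0.1285]
tool_rot: [3.108, -0.454, 0.002]
contact_force: [-1.6, 1.1, 6.3]
opening: -0.0002
grip_force: 2.6
t: 19.23
tool_pos: [0.5689, -0.2005, 0.1281]
tool_rot: [3.108, -0.454, 0.003]
contact_force: [-1.3, 0.5, 5.5]
opening: -0.0002
grip_force: 3.3
```

```bash
python3 -m crank '[{"offset":[0,0,0.0005],"twist":[0,0,0]},{"offset":[0,0,0.001],"twist":[0,0,0]},{"offset":[0,0,0.001],"twist":[0,0,0]}]'
```

```text
t: 19.6
tool_pos: [0.5691, -0.2006, 0.1276]
tool_rot: [3.108, -0.454, 0.004]
contact_force: [-1.7, 0.3, 8.1]
opening: 0.0001
grip_force: 4.2
```

```bash
python3 -m crank '[{"offset":[0,0,0.0005],"twist":[0,0,0]},{"offset":[0,0,0.001],"twist":[0,0,0]},{"offset":[0,0,0.001],"twist":[0,0,0]}]'
python3 -m crank '[{"offset":[0,0,0.0005],"twist":[0,0,0]},{"offset":[0,0,0.001],"twist":[0,0,0]},{"offset":[0,0,0.001],"twist":[0,0,0]}]'
```

```text
t: 19.98
tool_pos: [0.5694, -0.2007, 0.1273]
tool_rot: [3.108, -0.454, 0.005]
contact_force: [-2.7, 1.2, 10.4]
opening: -0.0004
grip_force: 5.2
t: 20.35
tool_pos: [0.5697, -0.2009, 0.1273]
tool_rot: [3.107, -0.454, 0.006]
contact_force: [-2.9, 1.4, 13.2]
opening: -0.0001
grip_force: 6.9
```

```bash
python3 -m crank '[{"offset":[0,0,0.0005],"twist":[0,0,0]},{"offset":[0,0,0.001],"twist":[0,0,0]},{"offset":[0,0,0.001],"twist":[0,0,0]}]'
python3 -m crank '[{"offset":[0,0,-0.005],"twist":[0,0,0]},{"offset":[0,0,-0.015],"twist":[0,0,0]},{"offset":[0,0,-0.035],"twist":[0,0,0]},{"offset":[0,0,-0.06],"twist":[0,0,0]},{"offset":[-0.03,0,-0.09],"twist":[0,0,0]},{"offset":[-0.07,0,-0.11],"twist":[0,0,0]},{"offset":[-0.11,0.0,-0.12],"twist":[0,0,0]},{"offset":[-0.14,0.0,-0.12],"twist":[0,0,0]},{"offset":[-0.14,0.0,-0.12],"twist":[0,0,0]}]'
python3 - <<'E'
from h import *
s=snap("scene","s6.png");t=snap("top","t6.png")
def c(im,x,y,w=50,h=74): return cv2.resize(im[y-h//2:y-h//2+h,x-w//2:x-w//2+w],(400,592),interpolation=cv2.INTER_CUBIC)
cv2.imwrite('pics/c7.png',np.hstack([c(s,236,240),c(t,411,235)])[:,:,::-1])
E
```

```text
t: 20.72
tool_pos: [0.5701, -0.201, 0.1274]
tool_rot: [3.107, -0.453, 0.007]
contact_force: [-5.1, 2.5, 16.3]
opening: -0.0001
grip_force: 8.5
t: 21.85
tool_pos: [0.4332, -0.1599, 0.2439]
tool_rot: [3.108, -0.455, 0.003]
contact_force: [0.2, -0.1, 0.0]
opening: -0.0002
grip_force: 0.0
```

View pics/c7.png

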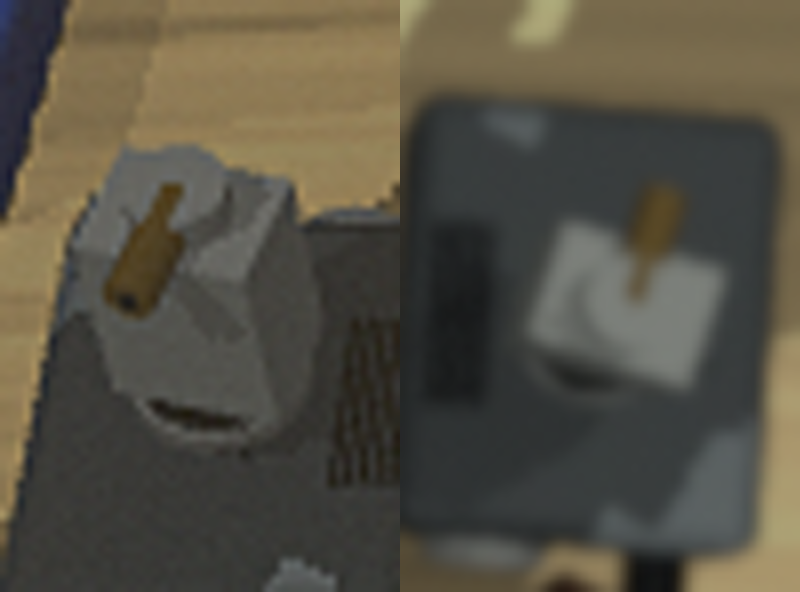

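The crop alone can't settle whether the button is out: it would show at the head's left edge, near scene crop (75,285). I compare the pictures before and after, numerically and enlarged, with the expected outlines.

```bash
python3 - <<'E'
from h import *
a=np.radians(-16.6);ey=np.array([-np.sin(a),np.cos(a),0]);ex=np.array([np.cos(a),np.sin(a),0])
s5=cv2.imread('pics/s5.png');s6=cv2.imread('pics/s6.png');t6=cv2.imread('pics/t6.png')
ims=[]
for n,im,x,y in(("scene",s5,212,218),("scene",s6,212,218),("top",t6,404,222)):
    p=cv2.resize(im[y:y+36,x:x+24],(264,396),interpolation=cv2.INTER_CUBIC)
    ims.append(np.clip(p*1.8,0,255).astype(np.uint8))
cv2.imwrite('pics/c8.png',np.hstack(ims))
h=np.array([.5684,-.2003,.0605])
for n,x,y in(("scene",212,218),("top",404,222)):
    for r in(.028,.0255,.021):
        b=h+[0,0,.036]-ey*r
        print(n,r,((proj(n,np.array([b+ex*sx*.008+np.array([0,0,sz*.01]) for sx,sz in((1,-1),(1,1),(-1,1))]))+.5-[x,y])*11).round(0).tolist())
g5,g6=[cv2.cvtColor(i,cv2.COLOR_BGR2GRAY).astype(np.float32)[222:262,222:252] for i in(s5,s6)]
print("shift s5->s6 px",cv2.phaseCorrelate(g5,g6,cv2.createHanningWindow((30,40),cv2.CV_32F)))
E
```

```text
scene 0.028 [[97.0, 238.0], [74.0, 166.0], [111.0, 94.0]]
scene 0.0255 [[110.0, 241.0], [88.0, 169.0], [125.0, 97.0]]
scene 0.021 [[135.0, 246.0], [113.0, 174.0], [150.0, 102.0]]
top 0.028 [[242.0, 174.0], [260.0, 167.0], [234.0, 249.0]]
top 0.0255 [[230.0, 169.0], [247.0, 163.0], [221.0, 244.0]]
top 0.021 [[207.0, 162.0], [224.0, 155.0], [198.0, 237.0]]
shift s5->s6 px ((-0.14982662081461484, 0.08009313484787839), 0.9729249173402786)
```

View pics/c8.png

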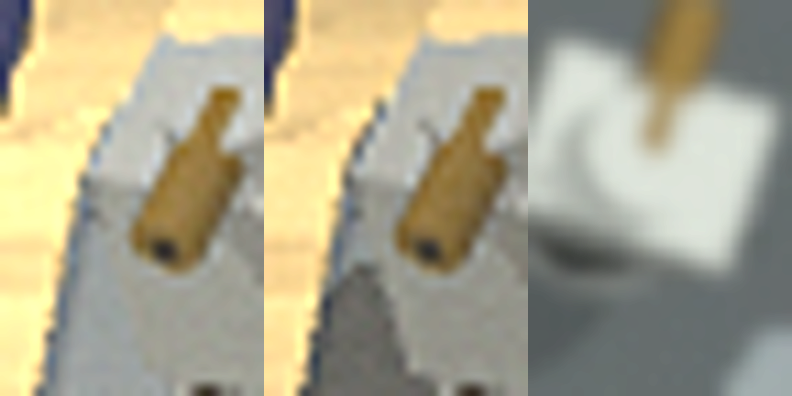

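Left panel (before) shows almost no dark sliver beside the white face at about (100,150). The middle panel (after) shows one at local (85-115,100-180), where a fully-out button should be. I'll check that with numbers.

```bash
python3 - <<'E'
import cv2
for f in('s4','s5','s6'):
    print(f);print(cv2.imread(f'pics/{f}.png',0)[225:236,217:227])
E
```

```text
s4
[[132 122 125 101 101  91  90  90  84  84]
 [131 134 132 134 134 137 136 138 103 107]
 [131 131 132 130 131 146 147 148 146 149]
 [129 126 143 143 142 141 141 142 142 142]
 [138 137 135 134 136 133 134 133 133 133]
 [132 132 134 131 130 112 114 114 113 112]
 [138 139 146 115  59  75  75  76  75  76]
 [142 144 147  79  78  88  87  88  88  88]
 [142 144 119  64  79  86  86  86  87  89]
 [143 147  74  72  83  86  89  87  86  87]
 [147 145  83  77  85  86  85  87  87  89]]
s5
[[129 130 130 128 130 133 132 110 106 106]
 [131 132 128 129 130 130 135 104 106 107]
 [131 130 132 131 131 118 115 106 108 110]
 [129 128 144 146 142 106 104 106 107 106]
 [138 136 135 139  93 106 106 107 106 100]
 [132 132 135 132  91 107 108 108 107 109]
 [141 139 144  95 108 110 108 109 109 113]
 [142 144 143  92 108 109 107 108 111 111]
 [141 145 112 104 109 109 109 110 113  92]
 [142 148  71  83  90  98 102 102 109  69]
 [143 146  81  73  85  87  87  85  77  67]]
s6
[[122 120 120 121 121 121 125 100 100 102]
 [120 122 120 121 122 118 128 100  98 100]
 [120 119 123 123 125  79 109  98 101 102]
 [119 121 134 136 132  72 101 100 102  97]
 [128 125 127 126  77 103 102 100 101  82]
 [122 124 129  95  75 105 101  99 103 104]
 [130 131 132  59 102 101 100 101 102 106]
 [132 133 105  75 104 101 100 101 105 102]
 [132 138  81  99 102 100 103 101 105  83]
 [131 138  60  76  85  89  93  97 106  62]
 [134 136  75  69  81  81  80  82  73  60]]
```

The dark button pad grew outward by about 1 px (2 mm) after the press. Its edge now lies at (222,227)-(219,233), as predicted for a fully-out button, so the catch has clicked. Handing in.

```bash
python3 -c "
from station import *
print(get_obs()['t'],finish_job())"
```

```text
the job is handed in; nothing more can be done
21.95 None
```

The job is handed in at 21.95 s: the white misting head is upright on the grey pump's spigot, pressed home (16 N at most), and the pictures show its button fully back out, so the catch has clicked; nothing else on the ledge was touched.

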